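Press a tube sleeve home on the drive tang of a tube spinner

ROBOT

A 7-joint arm with a two-finger parallel gripper is mounted at the origin on a cart in front of the work surface, level with it; the furniture and walls round the work are solid. World frame = base frame: x ahead of the robot, y to its left, z up, the work surface at z = 0. Lengths are in m, angles in rad, forces in N, time in s.
With the tool pointing down it reaches from about 0.4 to 0.875 m from the base axis. Payload 6.5 kg.
Tool frame: the origin (TCP) lies at the very end of the fingers, on their centre line; the grasp point (between the pads) lies 19 mm behind it; z points along the fingers, y is the line along which they close (so a half turn about z gives the same grasp; the last joint's range is limited). The gripper opens to 88 mm and grips with 3 to 60 N. Pads are 18 mm wide; open, the fingers measure 123 mm over their backs; the gripper's body (75 mm by 187 mm) begins 45 mm behind the grasp point.
Start: joints at [-1.247, 0.536, -0.004, 1.538, 0.003, 1.067, -0.071], TCP at [0.247, 0.601, 0.239] pointing down, gripper open.
Joint ranges: [-2.7, 2.7], [-0.37, 2.16], [-1.27, 1.26], [0.24, 2.4], [-1.31, 4.45], [0.19, 1.91], [-2.76, 2.76]. Speed limits (rad/s): [2.39, 2.39, 3.14, 3.14, 3.14, 3.14, 3.14].

INTERFACE

Orientations are given as a 3x3 rotation matrix whose columns are the frame's x, y, z axes.
In Python, from station import readout, eyes, order gives the robot as it stands.
- The arm moves only by the tool drive_tool, never from a script. Its argument "targets" is text: rows parted by semicolons, each of 6 numbers parted by spaces: the shift along the tool's x, y, z in m, then the turn, a rotation vector about the tool's x, y, z in rad. A call has exactly 10 rows; each row shifts and turns the commanded pose from where the row before left it, along the tool's axes as they then stand; what a row does not reach is not made up. A row lasts 1/10 s, in which the tool goes at most 50 mm and 8.59 degrees, less where a joint would pass 70% of its speed; a pose out of reach is approached as far as the arm can. A call is refused whole if a number of a shift passes 0.05 or a number of a turn 0.15, either way. A call with a gripper value outside its range is refused whole. "gripper" is the closure, from -1 (fully open) to 1 (shut), set as the call begins (left out, the last holds). The fingers move at their own pace and stop on an object; "force" is the grip in N (left out, the last holds). Time passes only in rows, so rows that do not move let the fingers close, or fill a call up. It gives the time, the measured TCP pose, the force, the opening and the grip force at its end, in the units of the state.
- readout.observe(): the state, without advancing time (a new reading comes with each control period).
- eyes.get_image(name): name is "side" or "top" or "wrist"; returns the picture (384x512x3 uint8, blue, green, red); there is no depth.
- eyes.calibration(name): a dict with "vfov" (degrees; the focal length in pixels is half the picture's height over the tangent of half this angle, whatever the lens; pixels are square), "cx", "cy" (the principal point, pixels), "T" (4x4, takes a point from camera to world coordinates). Camera axes: x right, y down, z forward; pixel columns grow to the right and rows downward; lengths in m; the calibration is good to about 2 mm. A picture is of the moment at which its call begins: read the wrist's pose just before it. calibration takes no time and is no camera call; for the wrist camera it gives the pose at the moment of the call.
- order.finish_job(): hands the job in; it is judged then, once.
The state is a dict: "time_s": time; "qpos": joint angles; "qd": joint speeds; "joint_efforts": joint torques, N m; "ee_pos": TCP position; "ee_rot": TCP orientation; "force": force on the tool from outside, world axes, zero at the start; "wrist_torque": the same for the moment, N m; "width": finger opening in m; "grasp_force": force on a finger pad.
Only numpy, scipy, OpenCV 4.12 (cv2) and the standard library are available. Lean on these libraries where they do the work, as an engineer would, in place of code of your own. Each camera call takes 0.05 s, during which the arm holds its last target. There are 200 camera calls.

TASK

Fit the loose tube sleeve (the wider of the two on the bench) into the empty bore of the tube spinner: start it squarely, turn it under a light push until you feel its slotted foot drop over the drive tang, then press it home until its collar sits flush on the head all round, and let go. The head floats on rubber mounts, so never push so hard that it is driven down onto its stops, and leave the slim sleeve and the other things on the bench where they are.

Things in the scene. Friction and masses are not known exactly. Their poses are not given: they have to be found in the camera images.
- sleeve_mid (a point): Centre (on the axis, half-way up) of the loose aluminium sleeve to fit; z up along it. 46 mm tall, about 70 g. From the foot: spigot d 30, 32 mm long, then a grip collar d 40, 14 mm high. Two crossed slots along this frame's x and y, 6.5 mm wide, cut the spigot 26 mm deep from the foot. Foot 23 mm below this point, shoulder (under the collar) 9 mm above, top 23 mm above. Stands on the bench.
- well (a point): Centre of the bore's mouth in the flat top of the spinner's head (bench + 114 mm), z up; moves with the head. Bore d 31, chamfered 1 mm, 34 mm deep. In it stands a steel drive tang, 25 x 5 mm, its flat top 8 mm below the mouth. The tang stopped at any angle, not measured, and holds it: a foot set down askew rests on it. Fully home the shoulder lies on the head, sleeve_mid 9 mm below this point.
- block (a joint): How far the head has sunk on its rubber mounts (m): 0 at rest, about 1 mm per 8 N pushed, springs back; its stops lie at 3 mm (about 24 N). A slot drops over the tang within some 0.1 rad. From about 16 mm of foot depth sprung balls in the tang's flanks grip the slot: pressing on takes some 7 to 16 N, not the same every day, and the sleeve stays where pushed; once seated the force climbs.
- unit: The tube spinner, white, 180 x 150 x 60 mm housing fixed to the bench, sloping control panel in front (its -x side), origin at the centre of its underside; its head is an aluminium block 82 x 102 mm, 44 mm high, on a black rubber boot, centred 34 mm behind the origin (+x), with the bore in its middle and nothing beside it.
- slim_sleeve_mid (a point): Centre of another loose aluminium sleeve that belongs to another machine and is to be left alone: the same 46 mm height, but a 23 mm spigot and a 31 mm collar. Stands on its foot on the bench.
- tube_rack: Small violet rack of micro tubes, 48 x 112 x 32 mm, origin at the centre of its underside; a bystander.
- dish_tub: Clear round tub, 91 mm in diameter, 40 mm high, origin at the centre of its underside; a bystander.
Mind the look-alikes: they are no part of the job. What is shaped like the part that bears sleeve_mid but yellow is not meant.

How it is judged:
By the outcome, as a careful person would: the job done as asked, in the order asked, and still so for the second after the job is handed in, with the robot touching nothing.
It also fails if it takes over 64 s, if anything falls off the work surface, if the arm or the gripper's body presses on something with over 40 N, if the wrist force passes 120 N, or if a joint passes its speed limit or range.

## Working session

There is one attempt and no reset: what is moved stays moved. The work goes in short steps, Python scripts to look and compute and a tool call to move; the robot and the scene stay as the last step left them, time stands still between calls to the robot, and variables do not carry over. Pictures are saved under pics/ and viewed, at most 10 in all, crops included, and the job is handed in when it is done.

Besides the shell and the picture viewer there is one more tool, called after "Emit:" as a command line: name --argument value ..., lists and objects as JSON in quotes. drive_tool: Moves the arm, as the interface text tells. Its arguments: {"type":"object","properties":{"targets":{"type":"string"},"gripper":{"type":"number"},"force":{"type":"number"}},"required":["targets"]}

```bash
ls; mkdir -p pics; python3 - <<'E'
from station import readout, eyes
import cv2,numpy as np
s=readout.observe(); print(s)
for n in("top","side"):
    c=eyes.calibration(n);print(n,c);cv2.imwrite(f"pics/{n}0.png",cv2.resize(eyes.get_image(n),(800,600)))
E
```

```text
pics
{'time_s': 0.0, 'qpos': array([-1.24723113,  0.53714879, -0.00443723,  1.53885901,  0.00264142,
        1.06729725, -0.07119284]), 'qd': array([-0.00181391,  0.00062592, -0.00181809,  0.00044336,  0.0005935 ,
        0.00064866, -0.00229273]), 'joint_efforts': array([-8.31800971e-04, -5.70983398e+01,  9.90298949e-01, -2.51607102e+01,
       -5.62550488e-02,  1.80150359e-02,  1.65729625e-04]), 'ee_pos': array([0.24677721, 0.60067412, 0.23785586]), 'ee_rot': array([[-9.25035533e-01,  3.79880268e-01, -4.95471835e-04],
       [ 3.79880556e-01,  9.25034104e-01, -1.63365448e-03],
       [-1.62264755e-04, -1.69940855e-03, -9.99998543e-01]]), 'force': array([ 0.0409683 , -0.35484119, -0.42431336]), 'wrist_torque': array([-0.05322032,  0.0174208 ,  0.01867283]), 'grasp_force': 0.0, 'width': 0.08814586320456858}
top {'vfov': 53.08635385092427, 'cx': 257.22759106985285, 'cy': 185.38484172405822, 'T': array([[-2.29651488e-03, -9.97519661e-01,  7.03509129e-02,
         4.37223615e-01],
       [-9.99533279e-01,  1.46702556e-04, -3.05483507e-02,
        -3.78242470e-02],
       [ 3.04622598e-02, -7.03882334e-02, -9.97054435e-01,
         1.09819569e+00],
       [ 0.00000000e+00,  0.00000000e+00,  0.00000000e+00,
         1.00000000e+00]])}
side {'vfov': 52.48484152048394, 'cx': 252.801548268136, 'cy': 196.0952777077566, 'T': array([[ 0.99870902, -0.0179804 ,  0.04750798,  0.45263112],
       [-0.0482884 , -0.62631594,  0.77807234, -0.77073255],
       [ 0.01576496, -0.77936195, -0.62637562,  0.68696367],
       [ 0.        ,  0.        ,  0.        ,  1.        ]])}
```

View pics/top0.png

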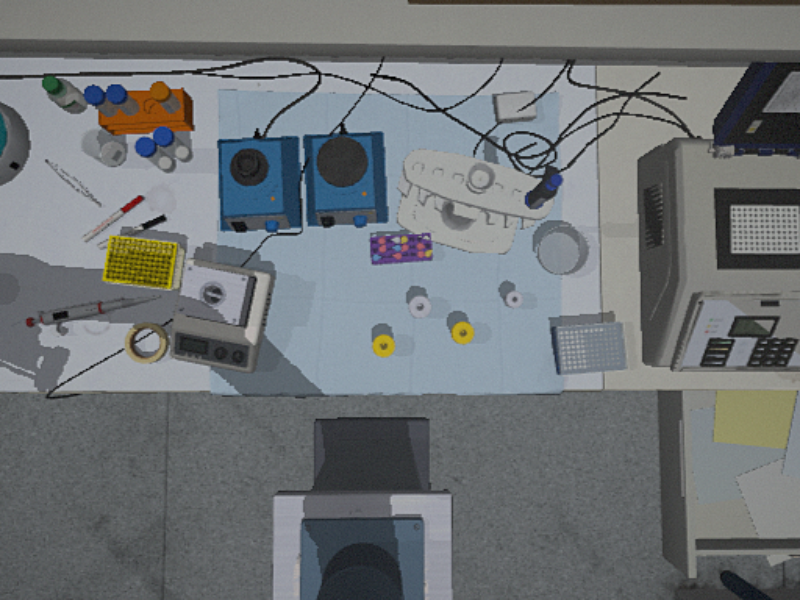

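View pics/side0.png

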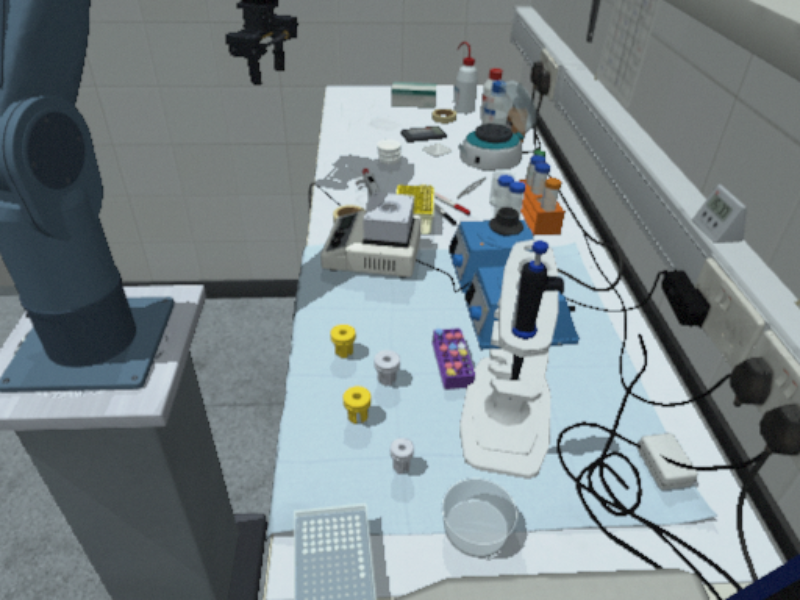

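Candidates (top picture): grey wide (420,307), grey slim (514,298), yellow (383,345) and (462,333). I choose the wide grey one and check it in crops. The spinner head is at about (213,293).

```bash
cat > h.py <<'E'
import numpy as np,cv2
from station import readout, eyes
def ray(c,u,v):
    f=192/np.tan(np.radians(c["vfov"])/2)
    d=c["T"][:3,:3]@np.array([(u-c["cx"])/f,(v-c["cy"])/f,1]); return c["T"][:3,3],d/np.linalg.norm(d)
def tri(rs):
    A=0;b=0
    for o,d in rs:
        P=np.eye(3)-np.outer(d,d);A=A+P;b=b+P@o
    x=np.linalg.solve(A,b); return x,[np.linalg.norm((np.eye(3)-np.outer(d,d))@(x-o))*1e3 for o,d in rs]
def onz(r,z):
    o,d=r; return o+d*(z-o[2])/d[2]
def proj(c,p):
    f=192/np.tan(np.radians(c["vfov"])/2)
    q=np.linalg.inv(c["T"])@np.append(p,1); return q[0]/q[2]*f+c["cx"],q[1]/q[2]*f+c["cy"]
E
python3 - <<'E'
from h import *
t=eyes.get_image("top");s=eyes.get_image("side")
def cr(i,u,v,w,h): return cv2.resize(i[v:v+h,u:u+w],(400,300),interpolation=cv2.INTER_CUBIC)
a=np.vstack([np.hstack([cr(t,240,170,100,75),cr(s,215,200,100,75)]),np.hstack([cr(t,100,150,100,75),cr(s,195,110,100,75)])])
cv2.imwrite("pics/c1.png",a)
E
```

```text
(no output)
```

View pics/c1.png

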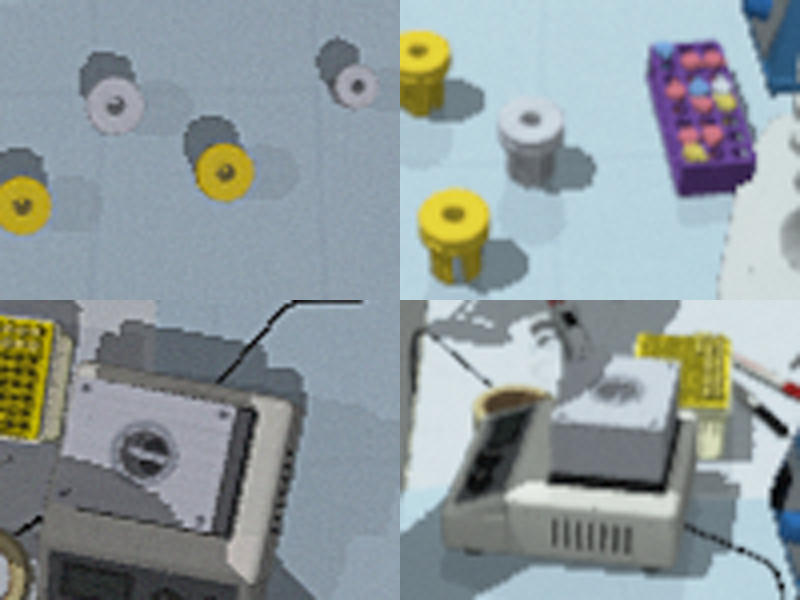

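The crops show the wide grey sleeve with a wide collar and slots at top (268.4,195.9) and side (247.4,229.6). The bore is at top (136.1,187.9) and side (249.1,131.9).

```bash
python3 - <<'E'
from h import *
t=eyes.calibration("top");s=eyes.calibration("side")
for n,a,b,z in(("sleeve",(268.4,195.9),(247.4,229.6),.046),("bore",(136.1,187.9),(249.1,131.9),.114)):
    print(n,tri([ray(t,*a),ray(s,*b)]),onz(ray(t,*a),z),onz(ray(s,*b),z))
print("head corners",[onz(ray(t,100+x/4-.4,150+y/4-.4),.114).round(3) for x,y in((90,76),(256,106),(68,192+0),(212,232))])
c=eyes.calibration("wrist");T=c["T"];st=readout.observe();R=st["ee_rot"]
print("wrist cam in tool:",R.T@(T[:3,3]-st["ee_pos"]),(R.T@T[:3,:3]).round(3),c["vfov"])
E
```

```text
sleeve (array([ 0.48243642, -0.10066599,  0.0457634 ]), [np.float64(0.12270736728783237), np.float64(0.1227073672878847)]) [ 0.48254905 -0.10065253  0.046     ] [ 0.48230263 -0.10091842  0.046     ]
bore (array([0.4998648 , 0.23947437, 0.11636474]), [np.float64(0.2849995860439837), np.float64(0.28499958604396075)]) [0.50030192 0.24014364 0.114     ] [0.49977349 0.24363381 0.114     ]
head corners [array([0.55 , 0.276, 0.114]), array([0.53 , 0.171, 0.114]), array([0.476, 0.289, 0.114]), array([0.45 , 0.198, 0.114])]
wrist cam in tool: [ 0.06927952  0.00039537 -0.14594771] [[-0.001 -0.964 -0.267]
 [ 1.    -0.001 -0.001]
 [ 0.    -0.267  0.964]] 60.675767299022404
```

Emit:
drive_tool --targets "-.037 -.024 0 0 0 0;-.037 -.024 0 0 0 0;-.037 -.024 0 0 0 0;-.037 -.024 0 0 0 0;-.037 -.024 0 0 0 0;-.037 -.024 0 0 0 0;-.037 -.024 0 0 0 0;-.037 -.024 0 0 0 0;-.037 -.024 0 0 0 0;-.037 -.024 0 0 0 0"

```text
time_s: 1.2
ee_pos: [0.4988, 0.2371, 0.2388]
ee_rot: [[-0.925, 0.38, 0.0], [0.38, 0.925, 0.0], [-0.0, 0.0, -1.0]]
force: [1.5, 1.4, -0.7]
width: 0.0879
grasp_force: 0.0
```

Emit:
drive_tool --targets "0 0 0 0 0 -.1;0 0 0 0 0 -.1;0 0 0 0 0 -.1;0 0 0 0 0 -.09;0 0 0 0 0 0;0 0 0 0 0 0;0 0 0 0 0 0;0 0 0 0 0 0;0 0 0 0 0 0;0 0 0 0 0 0"

```text
time_s: 2.2
ee_pos: [0.498, 0.2387, 0.2387]
ee_rot: [[-1.0, 0.0, 0.0], [0.0, 1.0, -0.0], [-0.0, -0.0, -1.0]]
force: [0.1, -0.3, 0.4]
width: 0.0882
grasp_force: 0.0
```

```bash
python3 - <<'E'
from h import *
s=readout.observe();print(s["ee_pos"],s["ee_rot"].round(4),s["qpos"].round(3),s["force"].round(2),s["time_s"])
c=eyes.calibration("wrist");np.save("w1.npy",c["T"])
i=eyes.get_image("wrist");u,v=proj(c,[.5,.24,.114]);print(u,v)
u0,v0=int(u)-100,int(v)-75;print(u0,v0)
cv2.imwrite("pics/w1.png",cv2.resize(i[max(v0,0):v0+150,u0:u0+200],None,fx=4,fy=4,interpolation=cv2.INTER_CUBIC))
E
```

```text
[0.49804517 0.23867978 0.23872816] [[-1.e+00  0.e+00  1.e-04]
 [ 0.e+00  1.e+00 -0.e+00]
 [-1.e-04 -0.e+00 -1.e+00]] [-0.559  0.369  0.038  1.803 -0.017  0.969  1.057] [ 0.13 -0.32  0.4 ] 2.2
254.3656037421987 186.8483694409558
154 111
```

View pics/w1.png

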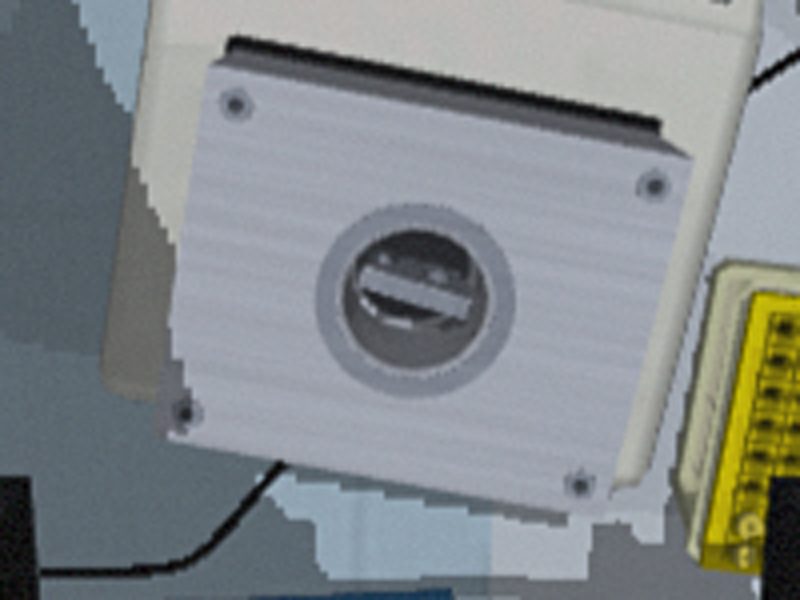

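The wrist picture shows the bore centre at crop (416,300). The tang's top face is about (361,275) to (470,306).

```bash
python3 - <<'E'
from h import *
c=eyes.calibration("wrist");t=eyes.calibration("top");s=eyes.calibration("side")
P=lambda x,y:ray(c,154+x/4-.4,111+y/4-.4)
print(onz(P(416,300),.114),"tri",tri([P(416,300),ray(t,136.1,187.9),ray(s,249.1,131.9)]))
for a,b in(((361,275),(470,306)),((366,263),(472,293)),((362,285),(468,318))):
    d=onz(P(*b),.106)-onz(P(*a),.106);print(np.degrees(np.arctan2(d[1],d[0])),np.linalg.norm(d), (onz(P(*b),.106)+onz(P(*a),.106))/2)
for p in((316,300),(516,300),(343,300),(491,300),(416,228),(416,371)):print(onz(P(*p),.114))
E
```

```text
[0.49890918 0.24274695 0.114     ] tri (array([0.49961241, 0.24158982, 0.11442742]), [np.float64(1.3974190040638885), np.float64(1.657070122381049), np.float64(0.6382054808910143)])
73.62888546789812 0.02487972323731204 [0.49884072 0.24277    0.106     ]
73.74720095992262 0.024121975343340797 [0.49602848 0.243525   0.106     ]
72.14014134584099 0.02444653700455952 [0.50132908 0.24266765 0.106     ]
[0.49889119 0.22144726 0.114     ]
[0.49892716 0.26404524 0.114     ]
[0.49889605 0.22719831 0.114     ]
[0.49892266 0.2587208  0.114     ]
[0.48330818 0.24270919 0.114     ]
[0.51476233 0.24278531 0.114     ]
```

Emit:
drive_tool --targets "0 .004 .02 0 0 0;0 0 .02 0 0 0;0 0 .02 0 0 0;0 0 .02 0 0 0;0 0 .02 0 0 0;0 0 0 0 0 0;0 0 0 0 0 0;0 0 0 0 0 0;0 0 0 0 0 0;0 0 0 0 0 0"

```text
time_s: 3.25
ee_pos: [0.4985, 0.2429, 0.1396]
ee_rot: [[-1.0, -0.0, 0.001], [-0.0, 1.0, 0.001], [-0.001, 0.001, -1.0]]
force: [-0.6, -0.2, -0.4]
width: 0.088
grasp_force: 0.0
```

```bash
python3 - <<'E'
from h import *
s=readout.observe();print(s["ee_pos"],s["time_s"])
c=eyes.calibration("wrist")
i=eyes.get_image("wrist");u,v=proj(c,[.499,.2427,.114]);print(u,v)
u0,v0=int(u)-66,int(v)-50;print(u0,v0)
np.save("b2.npy",{"c":c,"p":s["ee_pos"]})
cv2.imwrite("pics/w2.png",cv2.resize(i[max(v0,0):v0+100,u0:u0+133],None,fx=6,fy=6,interpolation=cv2.INTER_CUBIC))
E
```

```text
[0.49852481 0.24290238 0.13955569] 3.25
252.0646658906812 229.18640493317255
186 179
```

View pics/w2.png

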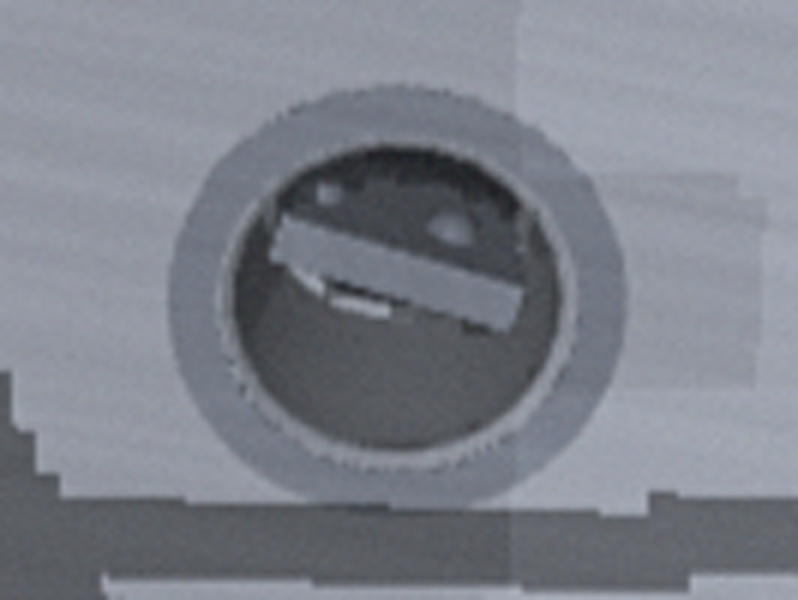

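The close wrist view shows the chamfer circle spanning (217..578, 138..468) in the crop. The tang-top corners are (288,213), (522,289), (508,332), (270,262).

```bash
python3 - <<'E'
from h import *
c=eyes.calibration("wrist")
P=lambda x,y,z=.114:onz(ray(c,186+x/6-.42,179+y/6-.42),z)
for pts in(((217,303),(578,303),(397,138),(397,468)),((168,298),(628,298),(397,83),(397,510))):
    q=[P(*p) for p in pts];print((q[0]+q[1])/2,(q[2]+q[3])/2,np.linalg.norm(q[0]-q[1]),np.linalg.norm(q[2]-q[3]))
k=[P(*p,.106) for p in((288,213),(522,289),(508,332),(270,262))]
d=k[1]+k[2]-k[0]-k[3];print("tang",np.degrees(np.arctan2(d[1],d[0])),sum(k)/4)
for a in((1,0),(2,3)):
    d=k[a[0]]-k[a[1]];print(np.degrees(np.arctan2(d[1],d[0])),np.linalg.norm(d))
E
```

```text
[0.49873873 0.2425038  0.114     ] [0.49913593 0.24245602 0.114     ] 0.03367172643790457 0.03302294506243406
[0.49823908 0.24255164 0.114     ] [0.49875269 0.24245686 0.114     ] 0.042874547423502156 0.04266539243804851
tang 71.67112676297629 [0.49899335 0.24247584 0.106     ]
70.8825625472351 0.023988852043506897
72.44879744899156 0.024324864305798086
```

Emit:
drive_tool --targets "0 0 -.03 0 0 0;0 0 -.03 0 0 0;.002 -.043 0 0 0 0;.002 -.043 0 0 0 0;.002 -.043 0 0 0 0;.002 -.043 0 0 0 0;.002 -.043 0 0 0 0;.002 -.043 .03 0 0 0;.002 -.043 .03 0 0 0;.002 -.043 .03 0 0 0" --gripper -0.36

```text
time_s: 4.3
ee_pos: [0.4827, -0.0968, 0.1127]
ee_rot: [[-1.0, -0.001, 0.002], [-0.001, 1.0, -0.0], [-0.002, -0.0, -1.0]]
force: [0.9, -0.1, 0.4]
width: 0.0599
grasp_force: 0.0
```

Emit:
drive_tool --targets "0 0 .01 0 0 0;0 0 0 0 0 0;0 0 0 0 0 0;0 0 0 0 0 0;0 0 0 0 0 0;0 0 0 0 0 0;0 0 0 0 0 0;0 0 0 0 0 0;0 0 0 0 0 0;0 0 0 0 0 0"

```text
time_s: 5.3
ee_pos: [0.4824, -0.0953, 0.1029]
ee_rot: [[-1.0, -0.0, -0.0], [-0.0, 1.0, -0.0], [0.0, -0.0, -1.0]]
force: [-0.4, -0.0, 0.8]
width: 0.0602
grasp_force: 0.0
```

```bash
python3 - <<'E'
from h import *
s=readout.observe();print(s["ee_pos"],s["width"],s["time_s"])
c=eyes.calibration("wrist")
i=eyes.get_image("wrist");u,v=proj(c,[.4825,-.1008,.046]);print(u,v)
u0,v0=int(u)-80,int(v)-60;print(u0,v0)
cv2.imwrite("pics/w3.png",cv2.resize(i[max(v0,0):v0+120,u0:u0+160],None,fx=5,fy=5,interpolation=cv2.INTER_CUBIC))
E
```

```text
[ 0.48238233 -0.09530495  0.10294593] 0.06017306854104886 5.3
244.17502684255106 210.46356703816951
164 150
```

View pics/w3.png

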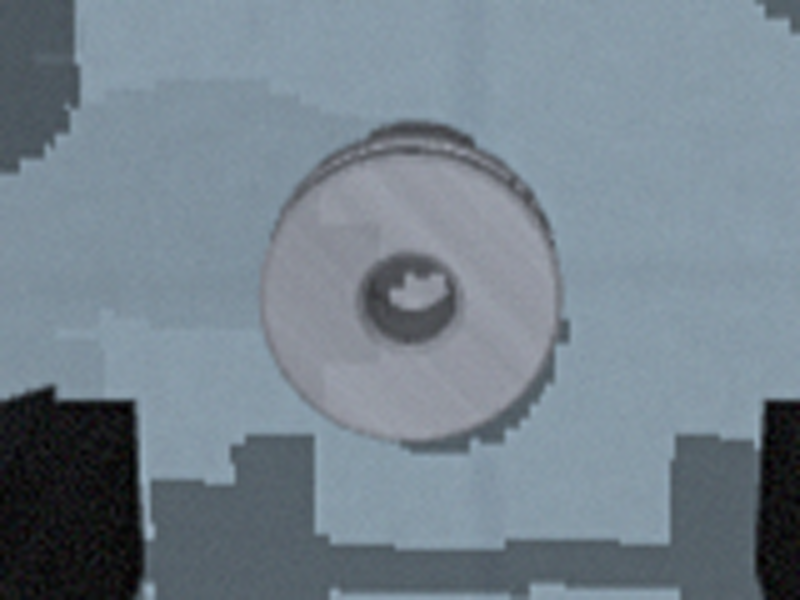

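The sleeve collar is centred at crop (411,296), with no neighbours close to the fingers.

```bash
python3 - <<'E'
from h import *
c=eyes.calibration("wrist");P=lambda x,y,z=.046:onz(ray(c,164+x/5-.4,150+y/5-.4),z)
print(P(411,296));q=[P(*p) for p in((262,296),(561,296),(411,150),(411,440))];print((q[0]+q[1])/2,(q[2]+q[3])/2,np.linalg.norm(q[0]-q[1]),np.linalg.norm(q[2]-q[3]))
t=eyes.calibration("top");s=eyes.calibration("side")
print(tri([ray(c,245.8,208.8),ray(t,268.4,195.9),ray(s,247.4,229.6)]))
E
```

```text
[ 0.4813444  -0.09974415  0.046     ]
[ 0.48134445 -0.09967977  0.046     ] [ 0.4817012  -0.09974667  0.046     ] 0.03894788038939838 0.03979607723738034
(array([ 0.48221655, -0.10018047,  0.04505209]), [np.float64(0.6654356304255509), np.float64(0.6454429745500382), np.float64(0.2142343584983977)])
```

Emit:
drive_tool --targets "0 -.005 0 0 0 0;0 0 .015 0 0 0;0 0 .015 0 0 0;0 0 .015 0 0 0;0 0 .014 0 0 0;0 0 .01 0 0 0;0 0 0 0 0 0;0 0 0 0 0 0;0 0 0 0 0 0;0 0 0 0 0 0"

```text
time_s: 6.35
ee_pos: [0.4829, -0.1004, 0.0345]
ee_rot: [[-1.0, -0.0, 0.001], [-0.0, 1.0, -0.0], [-0.001, -0.0, -1.0]]
force: [0.3, -0.3, 1.0]
width: 0.0605
grasp_force: 0.0
```

Emit:
drive_tool --targets "0 0 0 0 0 0;0 0 0 0 0 0;0 0 0 0 0 0;0 0 0 0 0 0;0 0 0 0 0 0;0 0 0 0 0 0;0 0 0 0 0 0;0 0 0 0 0 0;0 0 0 0 0 0;0 0 0 0 0 0" --gripper 1 --force 40

```text
time_s: 7.35
ee_pos: [0.4826, -0.1003, 0.0341]
ee_rot: [[-1.0, -0.0, 0.0], [-0.0, 1.0, -0.0], [-0.0, -0.0, -1.0]]
force: [-0.5, 0.7, 4.8]
width: 0.0391
grasp_force: 40.0
```

Emit:
drive_tool --targets "0 0 -.01 0 0 0;0 0 -.025 0 0 0;0 0 -.035 0 0 0;0 0 -.035 0 0 0;0 0 -.035 0 0 0;0 0 0 0 0 0;0 0 0 0 0 0;0 0 0 0 0 0;0 0 0 0 0 0;0 0 0 0 0 0"

```text
time_s: 8.35
ee_pos: [0.4817, -0.1002, 0.173]
ee_rot: [[-1.0, -0.0, -0.002], [-0.0, 1.0, 0.0], [0.002, 0.0, -1.0]]
force: [-0.5, 0.4, -0.9]
width: 0.0386
grasp_force: 40.0
```

```bash
python3 - <<'E'
from h import *
s=readout.observe();print(s["ee_pos"],s["width"],s["force"],s["time_s"])
c=eyes.calibration("wrist")
i=eyes.get_image("wrist");z=s["ee_pos"][2]+.012;u,v=proj(c,[s["ee_pos"][0],s["ee_pos"][1],z]);print(u,v)
u0,v0=int(u)-80,int(v)-60;print(u0,v0)
cv2.imwrite("pics/w4.png",cv2.resize(i[max(v0,0):v0+120,u0:u0+160],None,fx=5,fy=5,interpolation=cv2.INTER_CUBIC))
E
```

```text
[ 0.48168724 -0.10021284  0.17295159] 0.038621263929655404 [-0.45506617  0.44171743 -0.94246687] 8.35
252.1625215938849 259.7505748199093
172 199
```

View pics/w4.png

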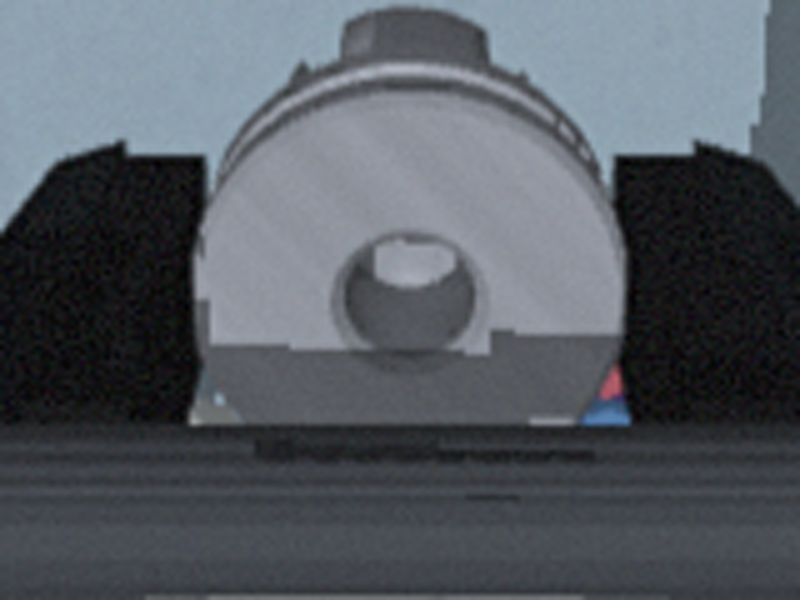

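The sleeve is held square, with the hole centred at crop (410,301). A full spigot quadrant faces the camera, so the slots are near 45° and 135° yaw. The tang is at about 72°, so I expect to turn about +0.48 rad.

```bash
python3 - <<'E'
from h import *
s=readout.observe();c=eyes.calibration("wrist");z=s["ee_pos"][2]+.012
P=lambda x,y:onz(ray(c,172+x/5-.4,199+y/5-.4),z)
print(s["ee_pos"],P(410,301)-s["ee_pos"],P(411,305)-s["ee_pos"])
q=[P(332,298),P(488,298)];print((q[0]+q[1])/2-s["ee_pos"],np.linalg.norm(q[0]-q[1]))
q=[P(411,83),P(195,270),P(627,270)];print([a-s["ee_pos"] for a in q])
E
```

```text
[ 0.48185847 -0.1002425   0.17311576] [-0.00047257  0.00064934  0.012     ] [-7.71278470e-05  7.38990325e-04  1.20000000e-02]
[-0.00076874  0.00064943  0.012     ] 0.014009165019339345
[array([-0.02120286,  0.00074963,  0.012     ]), array([-0.00353012, -0.01856144,  0.012     ]), array([-0.00350548,  0.02004123,  0.012     ])]
```

Emit:
drive_tool --targets "0 .02 0 0 0 0;-.003 .043 0 0 0 0;-.003 .043 0 0 0 0;-.003 .043 0 0 0 0;-.003 .043 0 0 0 0;-.003 .043 0 0 0 0;-.003 .043 0 0 0 0;0 .043 0 0 0 0;0 .021 0 0 0 0;0 0 0 0 0 0"

```text
time_s: 9.4
ee_pos: [0.4993, 0.246, 0.1734]
ee_rot: [[-1.0, -0.006, -0.001], [-0.006, 1.0, 0.002], [0.001, 0.002, -1.0]]
force: [0.5, -0.3, -0.5]
width: 0.0385
grasp_force: 40.0
```

Emit:
drive_tool --targets "0 0 .008 0 0 0;0 0 .008 0 0 0;0 0 0 0 0 0;0 0 0 0 0 0;0 0 0 0 0 0;0 0 0 0 0 0;0 0 0 0 0 0;0 0 0 0 0 0;0 0 0 0 0 0;0 0 0 0 0 0"

```text
time_s: 10.4
ee_pos: [0.5004, 0.2418, 0.158]
ee_rot: [[-1.0, -0.0, 0.0], [-0.0, 1.0, 0.0], [-0.0, 0.0, -1.0]]
force: [0.9, -0.1, -0.8]
width: 0.0385
grasp_force: 40.0
```

```bash
python3 - <<'E'
from h import *
s=readout.observe();print(s["ee_pos"],s["ee_rot"].round(4),s["force"],s["qpos"].round(2))
i=eyes.get_image("side");t=eyes.get_image("top")
f=lambda i,u,v:cv2.resize(i[v:v+75,u:u+50],(400,600),interpolation=cv2.INTER_CUBIC)
cv2.imwrite("pics/s5.png",np.hstack([f(i,225,95),f(t,112,150)]))
E
```

```text
[0.50035001 0.24175983 0.15800832] [[-1.e+00 -3.e-04  1.e-04]
 [-3.e-04  1.e+00  0.e+00]
 [-1.e-04  0.e+00 -1.e+00]] [ 0.94972908 -0.12517205 -0.77079795] [-0.57  0.48  0.04  1.86 -0.03  0.8   1.06]
```

Emit:
drive_tool --targets ".0005 0 .003 0 0 0;0 0 .003 0 0 0;0 0 .003 0 0 0;0 0 .001 0 0 0;0 0 .001 0 0 0;0 0 0 0 0 0;0 0 0 0 0 0;0 0 0 0 0 0;0 0 0 0 0 0;0 0 0 0 0 0"

```text
time_s: 11.5
ee_pos: [0.4999, 0.2417, 0.147]
ee_rot: [[-1.0, -0.0, 0.0], [-0.0, 1.0, 0.0], [-0.0, 0.0, -1.0]]
force: [0.6, -0.1, -0.1]
width: 0.039
grasp_force: 40.0
```

Emit:
drive_tool --targets "0 0 .0005 0 0 0;0 0 .0005 0 0 0;0 0 .0005 0 0 0;0 0 .0005 0 0 0;0 0 0 0 0 0;0 0 0 0 0 0;0 0 0 0 0 0;0 0 0 0 0 0;0 0 0 0 0 0;0 0 0 0 0 0"

```text
time_s: 12.5
ee_pos: [0.4999, 0.2418, 0.145]
ee_rot: [[-1.0, -0.0, 0.0], [-0.0, 1.0, 0.0], [-0.0, 0.0, -1.0]]
force: [-0.4, 0.0, -1.5]
width: 0.0389
grasp_force: 40.0
```

Emit:
drive_tool --targets "0 0 .0005 0 0 0;0 0 .0005 0 0 0;0 0 .0005 0 0 0;0 0 .0005 0 0 0;0 0 .0005 0 0 0;0 0 .0005 0 0 0;0 0 0 0 0 0;0 0 0 0 0 0;0 0 0 0 0 0;0 0 0 0 0 0"

```text
time_s: 13.5
ee_pos: [0.4998, 0.2417, 0.142]
ee_rot: [[-1.0, -0.0, 0.0], [-0.0, 1.0, -0.0], [-0.0, -0.0, -1.0]]
force: [-0.4, -0.3, -0.2]
width: 0.039
grasp_force: 40.0
```

Emit:
drive_tool --targets "0 0 .0005 0 0 0;0 0 .0005 0 0 0;0 0 .0005 0 0 0;0 0 .0005 0 0 0;0 0 0 0 0 0;0 0 0 0 0 0;0 0 0 0 0 0;0 0 0 0 0 0;0 0 0 0 0 0;0 0 0 0 0 0"

```text
time_s: 14.5
ee_pos: [0.4998, 0.2417, 0.14]
ee_rot: [[-1.0, -0.0, 0.0], [-0.0, 1.0, -0.0], [-0.0, -0.0, -1.0]]
force: [0.4, 0.0, -0.4]
width: 0.0388
grasp_force: 40.0
```

Now at the tang's height; press slightly.

Emit:
drive_tool --targets "0 0 .0005 0 0 0;0 0 .0005 0 0 0;0 0 0 0 0 0;0 0 0 0 0 0;0 0 0 0 0 0;0 0 0 0 0 0;0 0 0 0 0 0;0 0 0 0 0 0;0 0 0 0 0 0;0 0 0 0 0 0"

```text
time_s: 15.5
ee_pos: [0.5001, 0.2418, 0.1393]
ee_rot: [[-1.0, -0.0, 0.001], [-0.0, 1.0, 0.0], [-0.001, 0.0, -1.0]]
force: [-0.5, -0.6, 5.0]
width: 0.039
grasp_force: 40.0
```

Contact on the tang at 5 N. Now turn.

Emit:
drive_tool --targets "0 0 0 0 0 -.05;0 0 0 0 0 -.05;0 0 0 0 0 -.05;0 0 0 0 0 -.05;0 0 0 0 0 -.05;0 0 0 0 0 -.05;0 0 0 0 0 0;0 0 0 0 0 0;0 0 0 0 0 0;0 0 0 0 0 0"

```text
time_s: 16.5
ee_pos: [0.5, 0.2419, 0.1391]
ee_rot: [[-0.955, -0.295, 0.0], [-0.295, 0.955, 0.0], [-0.0, 0.0, -1.0]]
force: [-0.4, -0.0, 4.5]
width: 0.039
grasp_force: 40.0
```

Emit:
drive_tool --targets "0 0 0 0 0 -.025;0 0 0 0 0 -.025;0 0 0 0 0 -.025;0 0 0 0 0 -.025;0 0 0 0 0 -.025;0 0 0 0 0 0;0 0 0 0 0 0;0 0 0 0 0 0;0 0 0 0 0 0;0 0 0 0 0 0"

```text
time_s: 17.5
ee_pos: [0.4997, 0.2417, 0.1389]
ee_rot: [[-0.911, -0.413, -0.0], [-0.413, 0.911, -0.0], [0.0, -0.0, -1.0]]
force: [-0.0, 0.7, 0.0]
width: 0.0388
grasp_force: 40.0
```

The force dropped to zero, so the slot is over the tang. Centre it a little and go down.

Emit:
drive_tool --targets "0 0 .0005 0 0 -.02;0 0 .0005 0 0 -.02;0 0 .0005 0 0 0;0 0 .0005 0 0 0;0 0 .0005 0 0 0;0 0 .0005 0 0 0;0 0 0 0 0 0;0 0 0 0 0 0;0 0 0 0 0 0;0 0 0 0 0 0"

```text
time_s: 18.5
ee_pos: [0.4998, 0.2417, 0.1359]
ee_rot: [[-0.894, -0.449, -0.0], [-0.449, 0.894, -0.0], [0.0, 0.0, -1.0]]
force: [-1.0, 0.1, -1.2]
width: 0.0391
grasp_force: 40.0
```

```bash
python3 -c "
from h import *
s=readout.observe();print(s['ee_pos'],s['force'],s['wrist_torque'])"
```

```text
[0.49977794 0.2417281  0.13592274] [-1.03587614  0.06315222 -1.1674959 ] [0.15410404 0.1772741  0.0038023 ]
```

Emit:
drive_tool --targets "0 0 .0005 0 0 0;0 0 .0005 0 0 0;0 0 .0005 0 0 0;0 0 .0005 0 0 0;0 0 .0005 0 0 0;0 0 .0005 0 0 0;0 0 .0005 0 0 0;0 0 .0005 0 0 0;0 0 0 0 0 0;0 0 0 0 0 0"

```text
time_s: 19.5
ee_pos: [0.4998, 0.2417, 0.132]
ee_rot: [[-0.894, -0.449, -0.0], [-0.449, 0.894, 0.0], [0.0, 0.0, -1.0]]
force: [-0.2, 1.0, 0.3]
width: 0.039
grasp_force: 40.0
```

Emit:
drive_tool --targets "0 0 .0004 0 0 0;0 0 .0004 0 0 0;0 0 .0004 0 0 0;0 0 .0004 0 0 0;0 0 .0004 0 0 0;0 0 0 0 0 0;0 0 0 0 0 0;0 0 0 0 0 0;0 0 0 0 0 0;0 0 0 0 0 0"

```text
time_s: 20.5
ee_pos: [0.5001, 0.242, 0.1303]
ee_rot: [[-0.894, -0.449, 0.001], [-0.449, 0.894, 0.0], [-0.001, 0.0, -1.0]]
force: [-2.2, 0.6, 4.7]
width: 0.0389
grasp_force: 40.0
```

Emit:
drive_tool --targets "0 0 .0004 0 0 0;0 0 .0004 0 0 0;0 0 .0004 0 0 0;0 0 .0004 0 0 0;0 0 .0004 0 0 0;0 0 0 0 0 0;0 0 0 0 0 0;0 0 0 0 0 0;0 0 0 0 0 0;0 0 0 0 0 0"

```text
time_s: 21.5
ee_pos: [0.5002, 0.2422, 0.1285]
ee_rot: [[-0.894, -0.449, 0.001], [-0.449, 0.894, 0.001], [-0.001, 0.0, -1.0]]
force: [-1.9, 0.7, 6.4]
width: 0.039
grasp_force: 40.0
```

Emit:
drive_tool --targets "0 0 .0004 0 0 0;0 0 .0004 0 0 0;0 0 .0004 0 0 0;0 0 .0004 0 0 0;0 0 .0004 0 0 0;0 0 0 0 0 0;0 0 0 0 0 0;0 0 0 0 0 0;0 0 0 0 0 0;0 0 0 0 0 0"

```text
time_s: 22.5
ee_pos: [0.4998, 0.2419, 0.1259]
ee_rot: [[-0.894, -0.449, -0.0], [-0.449, 0.894, 0.0], [-0.0, 0.0, -1.0]]
force: [-1.8, 3.5, 0.4]
width: 0.039
grasp_force: 40.0
```

Emit:
drive_tool --targets "0 .0003 .0004 0 0 0;0 0 .0004 0 0 0;0 0 .0004 0 0 0;0 0 .0004 0 0 0;0 0 .0004 0 0 0;0 0 0 0 0 0;0 0 0 0 0 0;0 0 0 0 0 0;0 0 0 0 0 0;0 0 0 0 0 0"

```text
time_s: 23.5
ee_pos: [0.4999, 0.242, 0.1242]
ee_rot: [[-0.894, -0.449, 0.0], [-0.449, 0.894, 0.0], [-0.0, -0.0, -1.0]]
force: [-2.2, 0.8, 4.7]
width: 0.0389
grasp_force: 40.0
```

Emit:
drive_tool --targets "0 0 .0004 0 0 0;0 0 .0004 0 0 0;0 0 .0004 0 0 0;0 0 .0004 0 0 0;0 0 .0004 0 0 0;0 0 0 0 0 0;0 0 0 0 0 0;0 0 0 0 0 0;0 0 0 0 0 0;0 0 0 0 0 0"

```text
time_s: 24.5
ee_pos: [0.4998, 0.2419, 0.122]
ee_rot: [[-0.894, -0.448, 0.0], [-0.448, 0.894, -0.0], [-0.0, -0.0, -1.0]]
force: [-0.9, 1.1, 4.6]
width: 0.0389
grasp_force: 40.0
```

Emit:
drive_tool --targets "0 0 .0004 0 0 0;0 0 .0004 0 0 0;0 0 .0004 0 0 0;0 0 .0004 0 0 0;0 0 .0004 0 0 0;0 0 0 0 0 0;0 0 0 0 0 0;0 0 0 0 0 0;0 0 0 0 0 0;0 0 0 0 0 0"

```text
time_s: 25.5
ee_pos: [0.4998, 0.2419, 0.12]
ee_rot: [[-0.894, -0.449, 0.0], [-0.449, 0.894, -0.0], [-0.0, -0.0, -1.0]]
force: [-1.2, 1.0, 5.4]
width: 0.0388
grasp_force: 40.0
```

Emit:
drive_tool --targets "0 0 .0004 0 0 0;0 0 .0004 0 0 0;0 0 .0004 0 0 0;0 0 .0004 0 0 0;0 0 .0004 0 0 0;0 0 0 0 0 0;0 0 0 0 0 0;0 0 0 0 0 0;0 0 0 0 0 0;0 0 0 0 0 0"

```text
time_s: 26.5
ee_pos: [0.4997, 0.2419, 0.1179]
ee_rot: [[-0.894, -0.449, 0.0], [-0.449, 0.894, -0.0], [0.0, -0.0, -1.0]]
force: [-1.5, 0.4, 3.8]
width: 0.0388
grasp_force: 40.0
```

```bash
python3 - <<'E'
from h import *
s=readout.observe();print(s["ee_pos"],s["force"])
i=eyes.get_image("side")
cv2.imwrite("pics/s6.png",cv2.resize(i[90:165,200:300],(800,600),interpolation=cv2.INTER_CUBIC))
E
```

```text
[0.49974666 0.24185506 0.11794875] [-1.51774879  0.37527279  3.83502398]
```

View pics/s6.png

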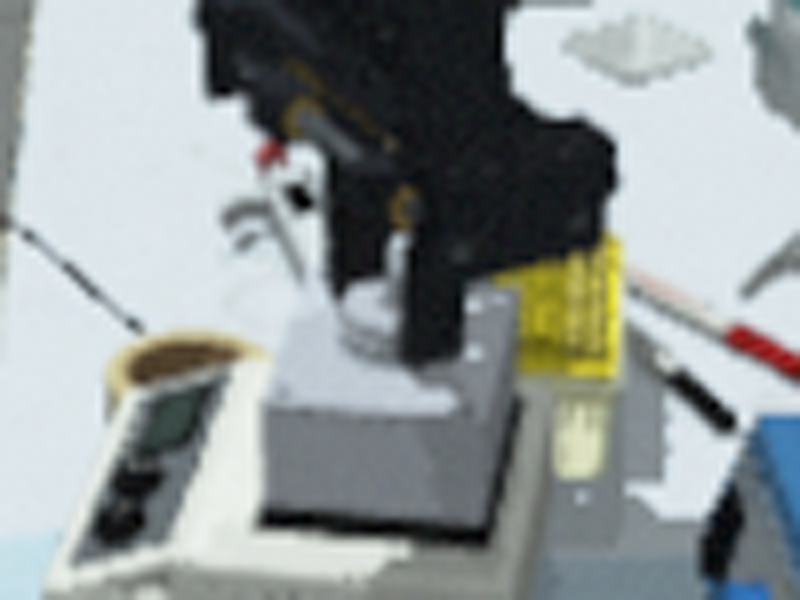

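The sleeve stands upright in the bore at about pixel (370,310), with the collar just above the head and the fingertips clear. Final press in small steps.

Emit:
drive_tool --targets "0 0 .0004 0 0 0;0 0 .0004 0 0 0;0 0 .0004 0 0 0;0 0 0 0 0 0;0 0 0 0 0 0;0 0 0 0 0 0;0 0 0 0 0 0;0 0 0 0 0 0;0 0 0 0 0 0;0 0 0 0 0 0"

```text
time_s: 27.55
ee_pos: [0.4997, 0.242, 0.1168]
ee_rot: [[-0.894, -0.449, 0.0], [-0.449, 0.894, -0.0], [-0.0, -0.0, -1.0]]
force: [-1.2, 1.0, 4.8]
width: 0.0385
grasp_force: 40.0
```

Emit:
drive_tool --targets "0 0 .0004 0 0 0;0 0 .0004 0 0 0;0 0 0 0 0 0;0 0 0 0 0 0;0 0 0 0 0 0;0 0 0 0 0 0;0 0 0 0 0 0;0 0 0 0 0 0;0 0 0 0 0 0;0 0 0 0 0 0"

```text
time_s: 28.55
ee_pos: [0.4997, 0.242, 0.116]
ee_rot: [[-0.894, -0.449, 0.0], [-0.449, 0.894, -0.0], [-0.0, -0.0, -1.0]]
force: [-0.8, 0.2, 4.9]
width: 0.0386
grasp_force: 40.0
```

Emit:
drive_tool --targets "0 0 .0003 0 0 0;0 0 .0003 0 0 0;0 0 0 0 0 0;0 0 0 0 0 0;0 0 0 0 0 0;0 0 0 0 0 0;0 0 0 0 0 0;0 0 0 0 0 0;0 0 0 0 0 0;0 0 0 0 0 0"

```text
time_s: 29.55
ee_pos: [0.4997, 0.242, 0.1154]
ee_rot: [[-0.894, -0.449, 0.0], [-0.449, 0.894, 0.0], [-0.0, 0.0, -1.0]]
force: [-1.3, -0.0, 4.1]
width: 0.0387
grasp_force: 40.0
```

Emit:
drive_tool --targets "0 0 .0003 0 0 0;0 0 .0003 0 0 0;0 0 0 0 0 0;0 0 0 0 0 0;0 0 0 0 0 0;0 0 0 0 0 0;0 0 0 0 0 0;0 0 0 0 0 0;0 0 0 0 0 0;0 0 0 0 0 0"

```text
time_s: 30.55
ee_pos: [0.4997, 0.242, 0.1151]
ee_rot: [[-0.894, -0.449, 0.0], [-0.449, 0.894, 0.0], [-0.0, -0.0, -1.0]]
force: [-1.9, -0.2, 7.6]
width: 0.0391
grasp_force: 40.0
```

Emit:
drive_tool --targets "0 0 .0003 0 0 0;0 0 .0003 0 0 0;0 0 0 0 0 0;0 0 0 0 0 0;0 0 0 0 0 0;0 0 0 0 0 0;0 0 0 0 0 0;0 0 0 0 0 0;0 0 0 0 0 0;0 0 0 0 0 0"

```text
time_s: 31.55
ee_pos: [0.4997, 0.242, 0.1147]
ee_rot: [[-0.894, -0.449, 0.0], [-0.449, 0.894, -0.0], [-0.0, -0.0, -1.0]]
force: [-2.7, -0.4, 9.9]
width: 0.039
grasp_force: 40.0
```

Emit:
drive_tool --targets "0 0 .0003 0 0 0;0 0 .0003 0 0 0;0 0 .0003 0 0 0;0 0 0 0 0 0;0 0 0 0 0 0;0 0 0 0 0 0;0 0 0 0 0 0;0 0 0 0 0 0;0 0 0 0 0 0;0 0 0 0 0 0"

```text
time_s: 32.55
ee_pos: [0.4997, 0.242, 0.1142]
ee_rot: [[-0.894, -0.449, 0.0], [-0.449, 0.894, -0.0], [-0.0, -0.0, -1.0]]
force: [-4.9, -1.6, 14.1]
width: 0.0393
grasp_force: 40.0
```

Emit:
drive_tool --targets "0 0 .0003 0 0 0;0 0 .0003 0 0 0;0 0 0 0 0 0;0 0 0 0 0 0;0 0 0 0 0 0;0 0 0 0 0 0;0 0 0 0 0 0;0 0 0 0 0 0;0 0 0 0 0 0;0 0 0 0 0 0"

```text
time_s: 33.55
ee_pos: [0.4997, 0.242, 0.1139]
ee_rot: [[-0.894, -0.449, 0.0], [-0.449, 0.894, 0.0], [-0.0, -0.0, -1.0]]
force: [-5.2, -1.9, 16.4]
width: 0.039
grasp_force: 40.0
```

Seated: the force climbs at the mounts' own stiffness. Relieve the push, then open.

Emit:
drive_tool --targets "0 0 -.0006 0 0 0;0 0 -.0006 0 0 0;0 0 -.0006 0 0 0;0 0 -.0006 0 0 0;0 0 -.0004 0 0 0;0 0 0 0 0 0;0 0 0 0 0 0;0 0 0 0 0 0;0 0 0 0 0 0;0 0 0 0 0 0"

```text
time_s: 34.55
ee_pos: [0.4997, 0.2419, 0.1154]
ee_rot: [[-0.894, -0.449, -0.0], [-0.449, 0.894, -0.0], [0.0, -0.0, -1.0]]
force: [-1.7, 0.1, 4.3]
width: 0.0389
grasp_force: 40.0
```

Emit:
drive_tool --targets "0 0 0 0 0 0;0 0 0 0 0 0;0 0 0 0 0 0;0 0 0 0 0 0;0 0 0 0 0 0;0 0 0 0 0 0;0 0 0 0 0 0;0 0 0 0 0 0;0 0 0 0 0 0;0 0 0 0 0 0" --gripper -0.36

```text
time_s: 35.55
ee_pos: [0.4997, 0.242, 0.1155]
ee_rot: [[-0.894, -0.449, 0.0], [-0.449, 0.894, -0.0], [0.0, -0.0, -1.0]]
force: [-0.5, 0.6, -0.1]
width: 0.06
grasp_force: 0.0
```

Emit:
drive_tool --targets "0 0 -.005 0 0 0;0 0 -.01 0 0 0;0 0 -.02 0 0 0;0 0 -.02 0 0 0;0 0 -.02 0 0 0;0 0 0 0 0 0;0 0 0 0 0 0;0 0 0 0 0 0;0 0 0 0 0 0;0 0 0 0 0 0"

```text
time_s: 36.55
ee_pos: [0.4993, 0.2418, 0.1897]
ee_rot: [[-0.894, -0.449, -0.001], [-0.449, 0.894, -0.001], [0.001, -0.0, -1.0]]
force: [0.2, -0.1, -0.4]
width: 0.0599
grasp_force: 0.0
```

```bash
python3 - <<'E'
from h import *
s=readout.observe();print(s["ee_pos"],s["force"],s["time_s"])
c=eyes.calibration("wrist");i=eyes.get_image("wrist");k=eyes.get_image("side")
u,v=map(int,proj(c,[.4997,.242,.128]));print(u,v)
a=cv2.resize(i[v-60:v+60,u-40:u+40],(400,600),interpolation=cv2.INTER_CUBIC)
b=cv2.resize(k[100:160,228:268],(400,600),interpolation=cv2.INTER_CUBIC)
cv2.imwrite("pics/f7.png",np.hstack([a,b]))
E
```

```text
[0.49930125 0.24179289 0.18973299] [ 0.16806584 -0.14878559 -0.37235167] 36.55
252 208
```

View pics/f7.png

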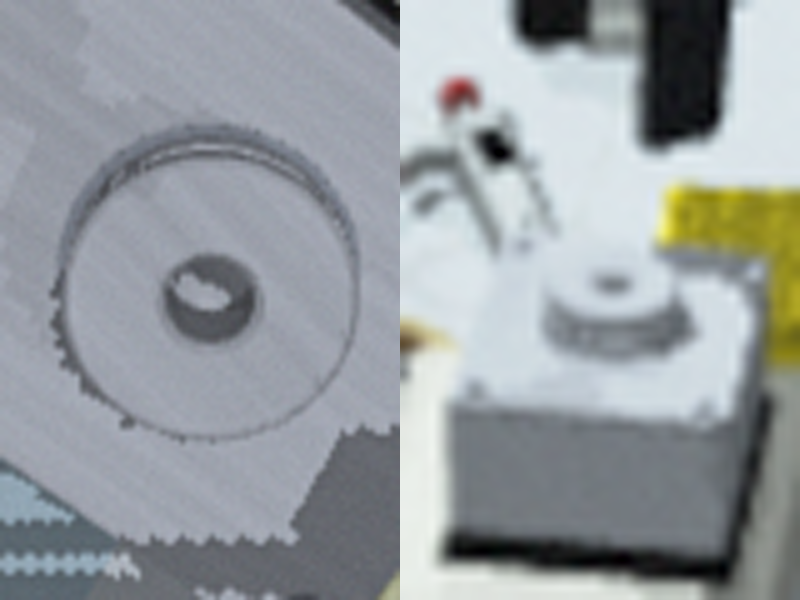

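The sleeve stands in the bore, with the collar apparently flush. I'll confirm its height with one light touch on the top with closed fingers (expected contact at z≈0.128).

Emit:
drive_tool --targets "0 0 0 0 0 0;0 0 0 0 0 0;0 0 0 0 0 0;0 0 0 0 0 0;0 0 .02 0 0 0;0 0 .02 0 0 0;0 0 .013 0 0 0;0 0 .004 0 0 0;0 0 0 0 0 0;0 0 0 0 0 0" --gripper 1

```text
time_s: 37.65
ee_pos: [0.5002, 0.2423, 0.1341]
ee_rot: [[-0.894, -0.449, 0.001], [-0.449, 0.894, 0.001], [-0.001, 0.0, -1.0]]
force: [-1.0, 0.2, 0.8]
width: 0.0009
grasp_force: 0.0
```

Emit:
drive_tool --targets "0 0 .001 0 0 0;0 0 .001 0 0 0;0 0 .0005 0 0 0;0 0 .0005 0 0 0;0 0 .0005 0 0 0;0 0 .0005 0 0 0;0 0 .0005 0 0 0;0 0 .0005 0 0 0;0 0 0 0 0 0;0 0 0 0 0 0"

```text
time_s: 38.65
ee_pos: [0.4997, 0.242, 0.1285]
ee_rot: [[-0.894, -0.449, 0.0], [-0.449, 0.894, -0.0], [-0.0, -0.0, -1.0]]
force: [-0.0, 0.5, -0.1]
width: 0.0006
grasp_force: 0.2
```

No contact at 0.1285, so the collar is at or below the flush height. A little further, with a light central press.

Emit:
drive_tool --targets "0 0 .0003 0 0 0;0 0 .0003 0 0 0;0 0 .0003 0 0 0;0 0 .0003 0 0 0;0 0 .0003 0 0 0;0 0 .0003 0 0 0;0 0 0 0 0 0;0 0 0 0 0 0;0 0 0 0 0 0;0 0 0 0 0 0"

```text
time_s: 39.65
ee_pos: [0.4998, 0.242, 0.1273]
ee_rot: [[-0.894, -0.449, 0.0], [-0.449, 0.894, -0.0], [-0.0, -0.0, -1.0]]
force: [-2.9, -1.8, 8.6]
width: 0.0008
grasp_force: 4.3
```

Emit:
drive_tool --targets "0 0 .0003 0 0 0;0 0 .0003 0 0 0;0 0 .0003 0 0 0;0 0 .0003 0 0 0;0 0 .0003 0 0 0;0 0 0 0 0 0;0 0 0 0 0 0;0 0 0 0 0 0;0 0 0 0 0 0;0 0 0 0 0 0"

```text
time_s: 40.65
ee_pos: [0.4998, 0.242, 0.1264]
ee_rot: [[-0.894, -0.448, 0.0], [-0.448, 0.894, -0.0], [-0.0, -0.0, -1.0]]
force: [-4.9, -1.7, 15.7]
width: 0.0002
grasp_force: 7.6
```

Emit:
drive_tool --targets "0 0 .0003 0 0 0;0 0 .0003 0 0 0;0 0 0 0 0 0;0 0 0 0 0 0;0 0 0 0 0 0;0 0 0 0 0 0;0 0 0 0 0 0;0 0 0 0 0 0;0 0 0 0 0 0;0 0 0 0 0 0"

```text
time_s: 41.65
ee_pos: [0.4998, 0.242, 0.1261]
ee_rot: [[-0.894, -0.448, 0.0], [-0.448, 0.894, -0.0], [-0.0, -0.0, -1.0]]
force: [-5.5, -3.1, 17.9]
width: 0.0002
grasp_force: 8.9
```

Emit:
drive_tool --targets "0 0 -.002 0 0 0;0 0 -.003 0 0 0;0 0 -.01 0 0 0;0 0 -.02 0 0 0;0 0 -.02 0 0 0;0 0 -.02 0 0 0;0 0 0 0 0 0;0 0 0 0 0 0;0 0 0 0 0 0;0 0 0 0 0 0"

```text
time_s: 42.65
ee_pos: [0.4991, 0.2417, 0.1986]
ee_rot: [[-0.894, -0.449, -0.002], [-0.449, 0.894, -0.001], [0.002, -0.0, -1.0]]
force: [0.5, -0.5, -0.2]
width: 0.0006
grasp_force: 0.0
```

```bash
python3 - <<'E'
from h import *
s=readout.observe();print(s["ee_pos"],s["force"],s["time_s"])
k=eyes.get_image("side")
a=cv2.resize(k[100:150,225:275],(600,600),interpolation=cv2.INTER_CUBIC)
cv2.imwrite("pics/f8.png",a)
E
```

```text
[0.49912053 0.24169534 0.19856449] [ 0.50366404 -0.51893629 -0.16860089] 42.65
```

View pics/f8.png

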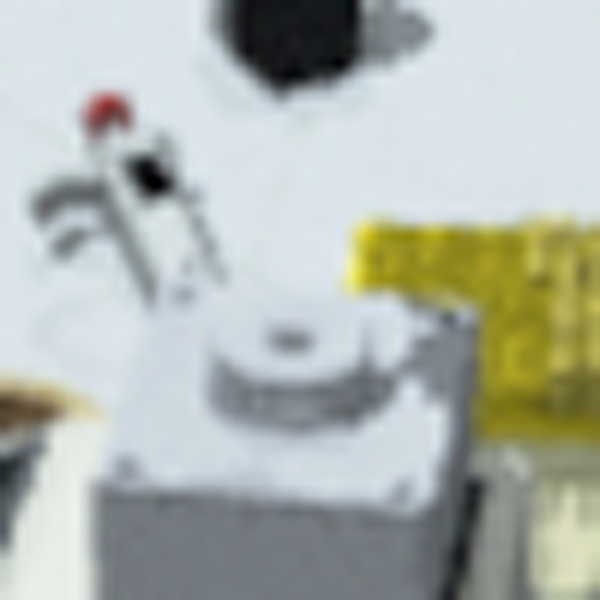

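The collar lies evenly on the head at about (290,385). The press was purely elastic up to 17.9 N, so the sleeve is home, and the robot is clear of it.

```bash
python3 -c "
from station import order;print(order.finish_job())"
```

```text
the job is handed in; nothing more can be done
None
```

The wide sleeve is seated over the drive tang, with its collar on the head as far as the camera and touch checks show. It is released and handed in at about 43 s; the push peaked at about 18 N at the readings, below the 24 N stops.

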